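# Turn a stone blank over and set it against the stop

### The job

Push the pink sandstone block over away from you so that it lies on its back on the rubber mat with its red-marked face up, then push it along the mat until its red head end sits flush against the wooden stop batten. Only push it, never pick it up or lift it, and leave the pale block standing and the tools and other things where they are.

Things in the scene. Friction and masses are not known exactly. Their poses are not given: they have to be found in the camera images.
- bed: fixed work board, plywood 340 (x) x 420 (y) mm with a dark rubber mat whose level top is 24 mm above the origin (centre of the board's underside, on the table). Its x axis points away from the robot, turned up to 15 degrees, to a wooden stop batten along the far edge: near face at bed x = 120 mm, 32 mm thick, full board width along y, top 54 mm above the table.
- stop_face (a point): middle of the near face of the stop batten, at bed x = 120 mm, y = 0, 42 mm above the table; axes as the bed's
- pink_blank: stone to tip: loose pink sandstone block 36 (x) x 90 (y) x 120 (z) mm, about 0.8 kg, standing on end on the near half of the mat, left or right, within 9 degrees of the bed's yaw. Origin: centre of its foot; z runs to the dark red head end. The marked 90 x 120 face (dark red circle and cross), at x = -18 mm, looks towards the robot. Lying marked face up, x points down, z to the stop.
- pink_blank_center (a point): the middle of the pink block, 60 mm from either end. Pushed slowly near the top of the marked face, the block tips about its far lower edge and past about 17 degrees falls on its back by itself
- pink_blank_head (a point): centre of the pink block's red head end; after tipping it is some 30 to 80 mm short of the stop and 18 mm above the mat. Sliding the lying block takes roughly 3 to 8 N
- pale_blank: second block of the same size, pale cream limestone, no red on it, standing on end on the mat in the other place, about 210 mm to the side of the pink one; origin at the centre of its foot, z up; to be left standing
- chisel: flat steel chisel lying on the bed's mat between the two stones, along the bed's x axis, 150 x 16 x 12 mm, origin at the middle of its underside; bystander
- point_chisel: dark steel pointed chisel, 190 x 12 x 12 mm, lying on the table to the left; bystander
- mallet: hammer with wooden handle, 270 mm long, lying on the table to the right; bystander
- brush: dusting brush lying on the table to the left; bystander
- square: try square with dark wooden stock and steel blade, about 160 x 110 x 14 mm, lying on the table to the right; bystander
- whetstone: grey whetstone on a wooden block, 160 x 70 x 47 mm, on the table to the left; bystander
- mug: steel mug, 80 mm wide, 90 mm high, on the table to the right; bystander

How it is judged:
By the outcome, as a careful person would: the job done as asked, in the order asked, and still so for the second after the job is handed in, with the robot touching nothing.
It also fails if it takes over 54 s, if anything falls off the work surface, if the arm or the gripper's body presses on something with over 40 N, if the wrist force passes 120 N, or if a joint passes its speed limit or range.

### The arm

A 7-joint arm with a two-finger parallel gripper is mounted at the origin on the work surface. World frame = base frame: x ahead of the robot, y to its left, z up, the work surface at z = 0. Lengths are in mm, angles in degrees, forces in N, time in s.
With the tool pointing down it reaches from about 400 to 900 mm from the base axis. Payload 5.6 kg.
Tool frame: the origin (TCP) lies at the very end of the fingers, on their centre line; the grasp point (between the pads) lies 19 mm behind it (env.grasp_offset is the distance from the TCP to the grasp point, in mm); z points along the fingers, y is the line along which they close (so a half turn about z gives the same grasp; the last joint's range is limited). The gripper opens to 92 mm and grips with 3 to 60 N. Pads are 20 mm wide; open, the fingers measure 128 mm over their backs; the gripper's body (75 mm by 189 mm) begins 69 mm behind the grasp point.
Start: joints at [63.426, 26.786, -0.665, 91.828, 0.344, 61.387, -3.226], TCP at [265.479, -593.322, 188.192] pointing down, gripper open.
Joint ranges: [-144.91, 144.91], [-17.63, 115.5], [-89.93, 88.59], [15.96, 139.68], [-74.01, 254.01], [8.47, 105.57], [-167.45, 167.45]. Speed limits (degrees/s): [147.25, 147.25, 180, 180, 180, 180, 180].

### API

Orientations are given as a 3x3 rotation matrix whose columns are the frame's x, y, z axes.
In Python, from rig import env gives the robot as it stands.
- The arm moves only by the tool jog_arm, never from a script. Its argument "targets" is a list of rows, each an object with "offset": the shift along the tool's x, y, z in m, a list of three; "twist": the turn about the tool's z in degrees. In form: [{"offset": [dx, dy, dz], "twist": twist}, ...]. A call has 1 to 10 rows; each row shifts and turns the commanded pose from where the row before left it, along the tool's axes as they then stand; what a row does not reach is not made up. A row lasts 1/10 s, in which the tool goes at most 50 mm and 8.59 degrees, less where a joint would pass 70% of its speed; a pose out of reach is approached as far as the arm can. A call is refused whole if a number of a shift passes 0.05 or a number of a turn 8.59, either way. A call with a gripper value outside its range is refused whole. "fingers" is the finger opening in m, from 0 to 0.0919, set as the call begins (left out, the last holds). The fingers move at their own pace and stop on an object; "grip_force" is the grip in N (left out, the last holds). Time passes only in rows, so rows that do not move let the fingers close. It gives the time, the measured TCP pose, the force, the opening and the grip force at its end, in the units of the state.
- env.sense(): the state, without advancing time (a new reading comes with each control period).
- env.grab_frame(name): name is "scene" or "top" or "wrist"; returns a dict with "img" (480x640x3 uint8, blue, green, red), "intrinsics" (3x3 intrinsics, pixels), "distortion" ([k1, k2, p1, p2, k3] as OpenCV has them; the pictures are not rectified), "R" (3x3) and "t" (3): a world point X has camera coordinates R X + t; the wrist camera has in their place "tool_from_camera" (4x4, takes a point from camera to tool coordinates, whose origin is the TCP and whose axes are the flange's). Camera axes: x right, y down, z forward; pixel columns grow to the right and rows downward; lengths in mm; the calibration is good to about 2 mm. A picture is of the moment at which its call begins: read the wrist's pose just before it. There is no depth.
- env.finish_job(): hands the job in; it is judged then, once.
Trained networks look in a picture, given as the dict that the camera call returned (one of the last four; its "shot" number tells which), for a name from the list of things; names that differ only in an ending like _2 or _b are one class to them, and where a whole thing is asked for, a point or a joint stands for the part that bears it (a point fixed in the world has none). Each returns a list of dicts, best first, with "score" (0 to 1); they miss things now and then, are a little off and sometimes report something else, mostly with a low value. They report only what shows in the picture. A call takes as long as a camera call.
- env.boxes_of(picture, name): "location" ([x, y, z] in mm, in world coordinates, good to about 4 mm: the middle of the surface that is visible of it).
- env.mark_of(picture, name): "location" ([x, y, z] in mm, in world coordinates, good to about 4 mm: a listed point, or the origin of a listed thing).
The state is a dict: "time_s": time; "q": joint angles; "qvel": joint speeds; "joint_efforts": joint torques, N m; "position": TCP position; "tool_rot": TCP orientation; "ft_force": force on the tool from outside, world axes, zero at the start; "torque": the same for the moment, N m; "grip_width": finger opening in mm; "grasp_force": force on a finger pad.
Only numpy, scipy, OpenCV 4.12 (cv2) and the standard library are available. Lean on these libraries where they do the work, as an engineer would, in place of code of your own. Each camera call takes 0.05 s, during which the arm holds its last target. There are 200 camera calls.

## Working session

There is one attempt and no reset: what is moved stays moved. The work goes in short steps, Python scripts to look and compute and a tool call to move; the robot and the scene stay as the last step left them, time stands still between calls to the robot, and variables do not carry over. Pictures are saved under pics/ and viewed, at most 12 in all, crops included, and the job is handed in when it is done.

Besides the shell and the picture viewer there is one more tool, called after "Request:" by a JSON object that holds its "api" and its "payload". jog_arm: Moves the arm, as the interface text tells. Its arguments: {"type":"object","properties":{"targets":{"type":"array"},"fingers":{"type":"number"},"grip_force":{"type":"number"}},"required":["targets"]}

```bash
mkdir -p pics; python3 - <<'E'
from rig import env
import cv2, numpy as np
s=env.sense(); print(s['time_s'],s['position'],np.round(s['tool_rot'],3).tolist(),s['grip_width'])
for c in ['scene','top']:
    p=env.grab_frame(c); cv2.imwrite(f'pics/{c}0.png',p['img'])
    for n in ['bed','stop_face','pink_blank','pink_blank_center','pink_blank_head','pale_blank','chisel','mug']:
        r=env.mark_of(p,n); print(c,n,[(np.round(d['location']).tolist(),round(d['score'],2)) for d in r[:2]])
E
```

```text
0.0 [ 265.18708266 -592.76814057  187.27090318] [[0.913, 0.408, -0.001], [0.408, -0.913, 0.002], [-0.0, -0.002, -1.0]] 91.8744106648562
scene bed [([583.0, -62.0, -1.0], 0.96)]
scene stop_face [([705.0, -73.0, 44.0], 0.93), ([391.0, -502.0, -2.0], 0.66)]
scene pink_blank [([510.0, -161.0, 24.0], 0.77), ([487.0, -536.0, -2.0], 0.7)]
scene pink_blank_center [([512.0, -163.0, 83.0], 0.69)]
scene pink_blank_head [([508.0, -162.0, 142.0], 0.71)]
scene pale_blank [([521.0, 49.0, 23.0], 0.71)]
scene chisel [([590.0, -64.0, 24.0], 0.66)]
scene mug [([391.0, -501.0, 2.0], 0.88)]
top bed [([585.0, -58.0, -1.0], 0.95)]
top stop_face [([703.0, -69.0, 42.0], 0.58)]
top pink_blank [([513.0, -166.0, 23.0], 0.67)]
top pink_blank_center [([394.0, -499.0, 1.0], 0.68), ([383.0, 507.0, -2.0], 0.48)]
top pink_blank_head [([512.0, -159.0, 145.0], 0.68)]
top pale_blank [([526.0, 50.0, 27.0], 0.87)]
top chisel [([588.0, -62.0, 25.0], 0.51)]
top mug [([392.0, -500.0, 1.0], 0.8), ([616.0, 469.0, 2.0], 0.42)]
```

View pics/top0.png

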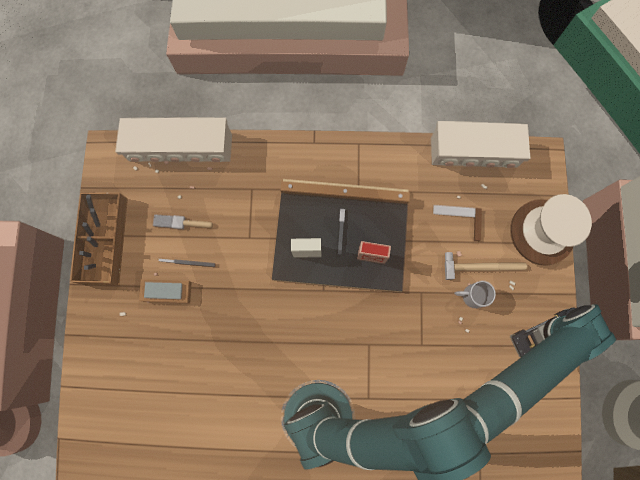

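View pics/scene0.png

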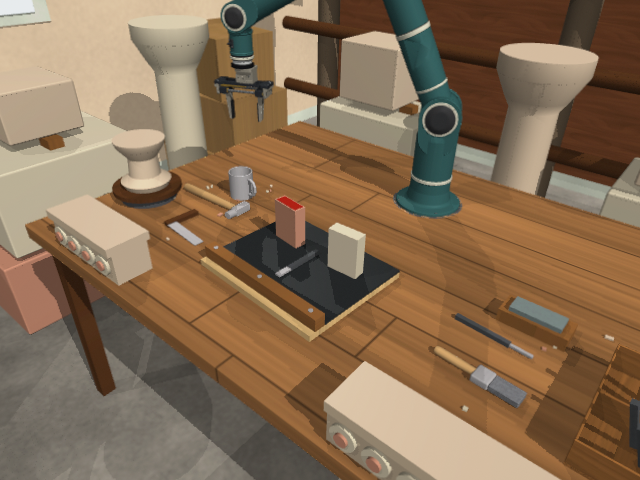

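The top view shows the pink block at right on the mat, with its red head at about (375,249). The pale block is at (306,247), the chisel at (342,230), and the batten runs from (283,183) to (409,194). The scene view agrees. Next I measure the yaws.

```bash
cat > h.py <<'E'
from rig import env
import cv2, numpy as np
def plane(p,px,z):
    u=cv2.undistortPoints(np.float64(px).reshape(-1,1,2),np.array(p['intrinsics']),np.array(p['distortion'])).reshape(-1,2)
    R=np.array(p['R']);c=-R.T@np.array(p['t']);d=np.c_[u,np.ones(len(u))]@R
    return c+d*((z-c[2])/d[:,2])[:,None]
def rect(p,mask,z):
    n,l,st,_=cv2.connectedComponentsWithStats(mask.astype(np.uint8)); i=1+np.argmax(st[1:,4])
    c=max(cv2.findContours((l==i).astype(np.uint8),cv2.RETR_EXTERNAL,cv2.CHAIN_APPROX_NONE)[0],key=len)
    X=plane(p,c.reshape(-1,2),z)[:,:2].astype(np.float32)
    return cv2.minAreaRect(X),cv2.boxPoints(cv2.minAreaRect(X)).round(1).tolist()
E
python3 - <<'E'
from h import *
for c in ['top','scene']:
    p=env.grab_frame(c); im=p['img'].astype(int); b,g,r=im[...,0],im[...,1],im[...,2]
    print(c,'head',rect(p,(r>110)&(g<50)&(b<60),144))
    m=(r<60)&(g<60)&(b<60)
    if c=='top':
        m[:180]=0;m[300:]=0;m[:,:265]=0;m[:,415:]=0
        print('mat',rect(p,m,24))
    for n in ['pink_blank','bed','stop_face']:print([(np.round(d['location'],1).tolist(),round(d['score'],2)) for d in env.mark_of(p,n)[:1]])
E
```

```text
Traceback (most recent call last):
  File "h.py", line 8, in rect
    n,l,st,_=cv2.connectedComponentsWithStats(mask.astype(np.uint8)); i=1+np.argmax(st[1:,4])
                                                                          ~~~~~~~~~^^^^^^^^^^
ValueError: attempt to get argmax of an empty sequence
```

```bash
python3 - <<'E'
from h import *
for c in ['top','scene']:
    p=env.grab_frame(c); im=p['img'].astype(int); b,g,r=im[...,0],im[...,1],im[...,2]
    print(c,im[249,375] if c=='top' else im[203,290])
    print('head',rect(p,(r>140)&(r>3*g)&(r>3*b),144))
    if c=='top':
        m=(r<75)&(g<75)&(b<75)
        m[:180]=0;m[300:]=0;m[:,:265]=0;m[:,415:]=0
        print('mat',rect(p,m,24))
    for n in ['pink_blank','bed','stop_face']:print([(np.round(d['location'],1).tolist(),round(d['score'],2)) for d in env.mark_of(p,n)[:1]])
E
```

```text
top [ 55  61 167]
head (((496.8497619628906, -195.55934143066406), (9.723613038659096e-05, 6.064645290374756), 89.90125274658203), [[493.79998779296875, -195.60000610351562], [499.8999938964844, -195.60000610351562], [499.8999938964844, -195.60000610351562], [493.79998779296875, -195.60000610351562]])
mat (((559.794189453125, -61.27278137207031), (416.78289794921875, 290.9436340332031), 85.94695281982422), [[400.0, -258.8999938964844], [690.2000122070312, -279.3999938964844], [719.5999755859375, 136.3000030517578], [429.3999938964844, 156.89999389648438]])
[([514.4, -162.8, 19.7], 0.66)]
[([586.9, -64.6, 0.2], 0.86)]
[([706.2, -73.4, 44.0], 0.83)]
scene [ 21  32 174]
head (((512.36376953125, -162.0899658203125), (76.23056030273438, 27.981904983520508), 81.0225830078125), [[492.6000061035156, -197.60000610351562], [520.2000122070312, -201.89999389648438], [532.0999755859375, -126.5999984741211], [504.5, -122.30000305175781]])
[([508.2, -163.5, 21.1], 0.75)]
[([580.2, -55.9, 0.8], 0.75)]
[([706.4, -70.8, 40.9], 0.63)]
```

```bash
python3 - <<'E'
from h import *
p=env.grab_frame('top'); im=p['img'].astype(int); b,g,r=im[...,0],im[...,1],im[...,2]
m=(r>110)&(r>2.2*g)&(r>2.2*b);m[:200]=0;m[290:]=0;m[:,:340]=0;m[:,410:]=0
print('head',rect(p,m,144))
# mat far/near edges: fit lines
d=(r<75)&(g<75)&(b<75)
for nm,cols,rows in [('far',list(range(290,330))+list(range(352,402)),(175,230)),('near',range(285,400),(260,305))]:
    pts=[]
    for c in cols:
        y=np.where(d[rows[0]:rows[1],c])[0]
        if len(y): pts.append((c,rows[0]+(y[0]-.5 if nm=='far' else y[-1]+.5)))
    X=plane(p,pts,24)[:,:2].astype(np.float32)
    v=cv2.fitLine(X,cv2.DIST_HUBER,0,.01,.01).ravel(); print(nm,np.degrees(np.arctan2(v[1],v[0])),v[2:])
E
```

```text
head (((511.0823974609375, -161.2741241455078), (77.0389633178711, 27.07522964477539), 81.54779052734375), [[492.0, -197.39999389648438], [518.7999877929688, -201.39999389648438], [530.0999755859375, -125.19999694824219], [503.3999938964844, -121.19999694824219]])
far 85.79587 [703.8181   -78.692345]
near 85.95205 [413.7311  -73.58449]
```

Request:
{"api": "jog_arm", "payload": {"targets": [{"offset": [0, 0, 0], "twist": 8.15}, {"offset": [0, 0, 0], "twist": 8.15}, {"offset": [0, 0, 0], "twist": 8.15}, {"offset": [0, 0, 0], "twist": 8.15}, {"offset": [0.008, -0.035, 0], "twist": 0}, {"offset": [0.008, -0.035, 0], "twist": 0}, {"offset": [0.008, -0.035, 0], "twist": 0}, {"offset": [0.008, -0.035, 0], "twist": 0}, {"offset": [0.008, -0.035, 0], "twist": 0}, {"offset": [0.008, -0.035, 0], "twist": 0}], "fingers": 0.05}}

```text
time_s: 2.4
position: [344.4, -391.3, 188.4]
tool_rot: [[0.989, -0.148, 0.0], [-0.148, -0.989, -0.0], [0.0, 0.0, -1.0]]
ft_force: [0.2, -1.4, 0.3]
grip_width: 49.7
grasp_force: 0.0
```

Request:
{"api": "jog_arm", "payload": {"targets": [{"offset": [0.008, -0.036, 0], "twist": 0}, {"offset": [0.008, -0.036, 0], "twist": 0}, {"offset": [0.008, -0.036, 0], "twist": 0}, {"offset": [0.008, -0.036, 0], "twist": 0}, {"offset": [0.008, -0.036, 0], "twist": 0}, {"offset": [0.007, -0.036, 0], "twist": 0}, {"offset": [0.007, -0.036, 0], "twist": 0}, {"offset": [0, 0, 0], "twist": 0}, {"offset": [0, 0, 0], "twist": 0}]}}

```text
time_s: 3.3
position: [434.8, -151.1, 188.3]
tool_rot: [[0.989, -0.146, 0.0], [-0.146, -0.989, -0.0], [0.0, 0.0, -1.0]]
ft_force: [-0.3, -0.5, 0.0]
grip_width: 50.3
grasp_force: 0.0
```

Request:
{"api": "jog_arm", "payload": {"targets": [{"offset": [0, 0, 0.02], "twist": 0}, {"offset": [0, 0, 0.02], "twist": 0}, {"offset": [0, 0, 0.02], "twist": 0}, {"offset": [0, 0, 0.002], "twist": 0}, {"offset": [0, 0, 0], "twist": 0}]}}

```text
time_s: 3.8
position: [434.1, -152.5, 126.1]
tool_rot: [[0.989, -0.15, -0.001], [-0.15, -0.989, -0.0], [-0.001, 0.0, -1.0]]
ft_force: [-0.9, -0.4, -0.1]
grip_width: 50.0
grasp_force: 0.0
```

```bash
python3 - <<'E'
from h import *
p=env.grab_frame('wrist');q=env.grab_frame('scene')
cv2.imwrite('pics/w1.png',np.hstack([cv2.resize(p['img'],(400,300)),cv2.resize(q['img'][130:310,180:420],(400,300))]))
E
```

```text
(no output)
```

View pics/w1.png

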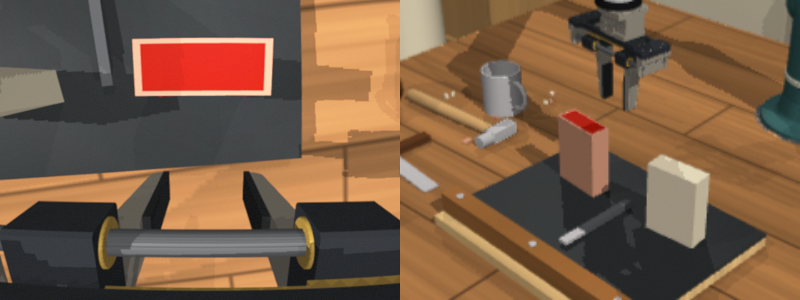

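The wrist view shows the red head at (202,67), square to the fingers and centred between them (finger centre about 207). I now approach, then push slowly.

Request:
{"api": "jog_arm", "payload": {"targets": [{"offset": [0.01, 0, 0], "twist": 0}, {"offset": [0.01, 0, 0], "twist": 0}, {"offset": [0.01, 0, 0], "twist": 0}, {"offset": [0.006, 0, 0], "twist": 0}, {"offset": [0.004, 0, 0], "twist": 0}, {"offset": [0.003, 0, 0], "twist": 0}, {"offset": [0.003, 0, 0], "twist": 0}, {"offset": [0.003, 0, 0], "twist": 0}, {"offset": [0.003, 0, 0], "twist": 0}, {"offset": [0.003, 0, 0], "twist": 0}]}}

```text
time_s: 4.9
position: [489.2, -159.6, 126.2]
tool_rot: [[0.989, -0.148, 0.0], [-0.148, -0.989, -0.0], [0.0, 0.0, -1.0]]
ft_force: [0.2, 0.2, 0.3]
grip_width: 50.2
grasp_force: 0.0
```

Request:
{"api": "jog_arm", "payload": {"targets": [{"offset": [0.003, 0, 0], "twist": 0}, {"offset": [0.003, 0, 0], "twist": 0}, {"offset": [0.003, 0, 0], "twist": 0}, {"offset": [0.003, 0, 0], "twist": 0}, {"offset": [0.003, 0, 0], "twist": 0}]}}

```text
time_s: 5.4
position: [504.1, -161.8, 126.2]
tool_rot: [[0.989, -0.148, -0.0], [-0.148, -0.989, -0.0], [-0.0, 0.0, -1.0]]
ft_force: [0.1, 0.6, 0.7]
grip_width: 49.9
grasp_force: 0.0
```

```bash
python3 - <<'E'
from h import *
p=env.grab_frame('wrist');q=env.grab_frame('scene')
cv2.imwrite('pics/w2.png',np.hstack([cv2.resize(p['img'],(400,300)),cv2.resize(q['img'][130:310,180:420],(400,300))]))
E
```

```text
(no output)
```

View pics/w2.png

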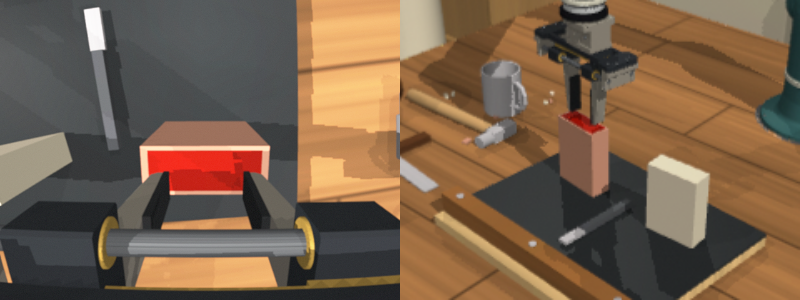

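```bash
python3 - <<'E'
from h import *
s=env.sense();p=env.grab_frame('wrist');T=np.array(p['tool_from_camera']);print(np.round(T,2).tolist())
print(s['position'],s['ft_force'])
R=np.array(s['tool_rot']);P=np.array(s['position'])
M=np.linalg.inv(T)
def proj(X): # tool coords
    X=np.atleast_2d(X).astype(float);C=X@M[:3,:3].T+M[:3,3]
    return (cv2.projectPoints(C,np.zeros(3),np.zeros(3),np.array(p['intrinsics']),np.array(p['distortion']))[0].reshape(-1,2)*.625).round().tolist()
print('tips',proj([[0,25,0],[0,-25,0],[10,25,0],[10,-25,0],[0,43,0]]))
# red head pixel edges -> world on z=144
im=p['img'].astype(int);b,g,r=im[...,0],im[...,1],im[...,2]
Rw=R@T[:3,:3];c=R@T[:3,3]+P
q=dict(p);q['R']=Rw.T;q['t']=-Rw.T@c
print('cam',c)
for z in(144,150,154):print(z,rect(q,(r>110)&(r>2.2*g)&(r>2.2*b),z))
for cn in['scene','top']:
    w=env.grab_frame(cn);print([(d['location'].__class__ and np.round(d['location']).tolist(),round(d['score'],2)) for n in('pink_blank','pink_blank_head') for d in env.mark_of(w,n)[:1]])
E
```

```text
[[-0.0, -0.97, -0.24, 67.85], [1.0, -0.0, -0.0, -1.15], [0.0, -0.24, 0.97, -196.69], [0.0, 0.0, 0.0, 1.0]]
[ 504.23273853 -161.81930853  126.13436875] [ 0.18189755 -0.07797112 -0.44428425]
tips [[240.0, 172.0], [176.0, 172.0], [240.0, 159.0], [175.0, 159.0], [263.0, 171.0]]
cam [ 571.47710568 -170.70338192  322.8352853 ]
144 (((510.8977355957031, -160.4389190673828), (79.93931579589844, 29.838375091552734), 81.87735748291016), [[490.5, -197.89999389648438], [520.0, -202.10000610351562], [531.2999877929688, -123.0], [501.79998779296875, -118.80000305175781]])
150 (((512.9301147460938, -160.78326416015625), (77.25731658935547, 28.837238311767578), 81.8773193359375), [[493.20001220703125, -197.0], [521.7000122070312, -201.10000610351562], [532.7000122070312, -124.5999984741211], [504.1000061035156, -120.5]])
154 (((514.28515625, -161.01284790039062), (75.46932983398438, 28.169872283935547), 81.87734985351562), [[495.0, -196.39999389648438], [522.9000244140625, -200.39999389648438], [533.5999755859375, -125.5999984741211], [505.70001220703125, -121.69999694824219]])
[([515.0, -166.0, 23.0], 0.81), ([510.0, -164.0, 143.0], 0.95)]
[([510.0, -165.0, 23.0], 0.44), ([511.0, -159.0, 148.0], 0.58)]
```

```bash
python3 - <<'E'
from h import *
p=env.grab_frame('wrist');q=env.grab_frame('scene')
cv2.imwrite('pics/w3.png',np.hstack([cv2.resize(p['img'][190:390,190:460],None,fx=1.5,fy=1.5),cv2.resize(q['img'][140:260,250:370],(300,300),interpolation=cv2.INTER_CUBIC)]))
E
```

```text
(no output)
```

View pics/w3.png

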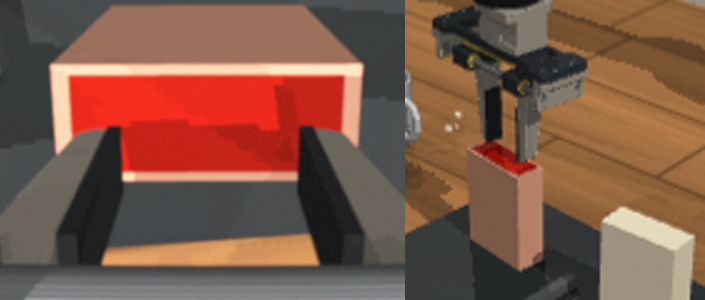

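The picture shows that the fingertips are above the red head: they cast shadows on it and do not touch the block. So the real fingertips are higher than the reported TCP, and I check by how much.

```bash
python3 - <<'E'
from h import *
p=env.grab_frame('wrist');T=np.array(p['tool_from_camera']);M=np.linalg.inv(T)
for x in(0,8,10,12):
  for z in(0,-10,-20,-25,-30):
    X=np.array([[x,-25,z]],float);C=X@M[:3,:3].T+M[:3,3]
    print(x,z,cv2.projectPoints(C,np.zeros(3),np.zeros(3),np.array(p['intrinsics']),np.array(p['distortion']))[0].ravel().round(1))
print(env.grasp_offset, [x for x in dir(env) if x[0]!='_'])
E
```

```text
0 0 [281.4 274.5]
0 -10 [279.  281.5]
0 -20 [276.4 289.3]
0 -25 [275.  293.4]
0 -30 [273.5 297.8]
8 0 [280.9 258.8]
8 -10 [278.4 265.1]
8 -20 [275.8 272.1]
8 -25 [274.3 275.9]
8 -30 [272.8 279.8]
10 0 [280.8 254.8]
10 -10 [278.3 261. ]
10 -20 [275.6 267.7]
10 -25 [274.2 271.4]
10 -30 [272.6 275.3]
12 0 [280.6 250.8]
12 -10 [278.2 256.8]
12 -20 [275.5 263.4]
12 -25 [274.  266.9]
12 -30 [272.5 270.7]
18.700000000000003 ['IKError', 'boxes_of', 'finish_job', 'grab_frame', 'grasp_offset', 'mark_of', 'sense']
```

The tips are about 28 mm above the reported TCP, so they sat about 10 mm over the head. I back off 35 mm, go 30 mm lower, and check again.

Request:
{"api": "jog_arm", "payload": {"targets": [{"offset": [-0.015, 0, 0], "twist": 0}, {"offset": [-0.02, 0, 0], "twist": 0}, {"offset": [0, 0, 0], "twist": 0}, {"offset": [0, 0, 0.015], "twist": 0}, {"offset": [0, 0, 0.015], "twist": 0}, {"offset": [0.005, 0, 0], "twist": 0}, {"offset": [0.003, 0, 0], "twist": 0}, {"offset": [0.003, 0, 0], "twist": 0}, {"offset": [0.003, 0, 0], "twist": 0}, {"offset": [0.003, 0, 0], "twist": 0}]}}

```text
time_s: 7.0
position: [486.1, -159.1, 96.6]
tool_rot: [[0.989, -0.148, -0.0], [-0.148, -0.989, -0.0], [-0.0, 0.0, -1.0]]
ft_force: [-1.7, 0.5, 1.9]
grip_width: 50.1
grasp_force: 0.9
```

Request:
{"api": "jog_arm", "payload": {"targets": [{"offset": [0.003, 0, 0], "twist": 0}, {"offset": [0.003, 0, 0], "twist": 0}, {"offset": [0.003, 0, 0], "twist": 0}, {"offset": [0.003, 0, 0], "twist": 0}]}}

```text
time_s: 7.4
position: [498.3, -161.0, 96.2]
tool_rot: [[0.989, -0.148, 0.0], [-0.148, -0.989, -0.0], [0.0, 0.0, -1.0]]
ft_force: [-0.7, 0.2, 1.0]
grip_width: 50.1
grasp_force: 0.5
```

```bash
python3 - <<'E'
from h import *
p=env.grab_frame('wrist');q=env.grab_frame('scene')
cv2.imwrite('pics/w4.png',np.hstack([cv2.resize(p['img'][190:390,190:460],None,fx=1.5,fy=1.5),cv2.resize(q['img'][140:260,250:370],(300,300),interpolation=cv2.INTER_CUBIC)]))
E
```

```text
(no output)
```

View pics/w4.png

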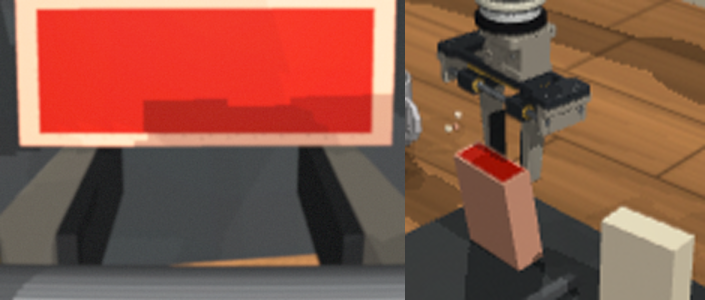

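Both views now show contact and the block leaning away from the robot. I keep pushing slowly.

Request:
{"api": "jog_arm", "payload": {"targets": [{"offset": [0.003, 0, 0], "twist": 0}, {"offset": [0.003, 0, 0], "twist": 0}, {"offset": [0.003, 0, 0], "twist": 0}, {"offset": [0.003, 0, 0], "twist": 0}, {"offset": [0.003, 0, 0], "twist": 0}, {"offset": [0.003, 0, 0], "twist": 0}, {"offset": [0.003, 0, 0], "twist": 0}, {"offset": [0.003, 0, 0], "twist": 0}, {"offset": [0, 0, 0], "twist": 0}, {"offset": [0, 0, 0], "twist": 0}]}}

```text
time_s: 8.5
position: [521.6, -164.4, 96.1]
tool_rot: [[0.989, -0.148, -0.0], [-0.148, -0.989, 0.0], [-0.0, 0.0, -1.0]]
ft_force: [-0.1, 0.3, 1.0]
grip_width: 49.9
grasp_force: 0.0
```

Request:
{"api": "jog_arm", "payload": {"targets": [{"offset": [0, 0, 0], "twist": 0}, {"offset": [0, 0, 0], "twist": 0}, {"offset": [0, 0, 0], "twist": 0}]}}

```text
time_s: 8.8
position: [521.5, -164.5, 96.2]
tool_rot: [[0.989, -0.148, -0.0], [-0.148, -0.989, -0.0], [-0.0, 0.0, -1.0]]
ft_force: [1.2, 0.4, -0.0]
grip_width: 50.0
grasp_force: 0.0
```

```bash
python3 - <<'E'
from h import *
p=env.grab_frame('wrist');q=env.grab_frame('scene')
cv2.imwrite('pics/w5.png',np.hstack([cv2.resize(p['img'],(400,300)),cv2.resize(q['img'][130:310,180:420],(400,300))]))
for w in(q,env.grab_frame('top')):print([(n,np.round(d['location']).tolist(),round(d['score'],2)) for n in('pink_blank_center','pink_blank_head','stop_face') for d in env.mark_of(w,n)[:1]])
E
```

```text
[('pink_blank_center', [588.0, -175.0, 41.0], 0.66), ('pink_blank_head', [646.0, -181.0, 45.0], 0.84), ('stop_face', [706.0, -70.0, 45.0], 0.67)]
[('pink_blank_center', [590.0, -174.0, 44.0], 0.42), ('pink_blank_head', [649.0, -179.0, 46.0], 0.53), ('stop_face', [707.0, -70.0, 43.0], 0.76)]
```

View pics/w5.png

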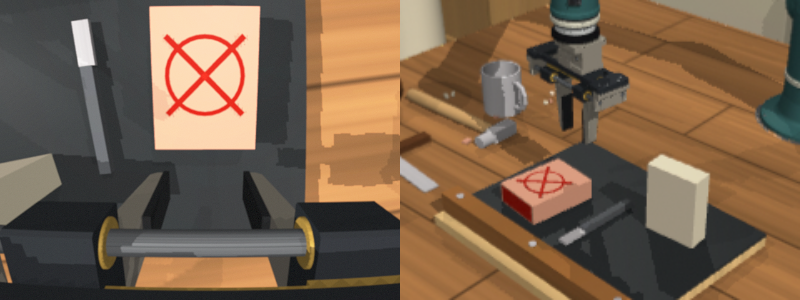

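The block lies marked face up, with its head at about (647,-181). Next I back off, turn to the bed's yaw of -4.1°, and go down behind the foot end.

Request:
{"api": "jog_arm", "payload": {"targets": [{"offset": [-0.02, 0, 0], "twist": 0}, {"offset": [-0.02, 0, 0], "twist": 0}, {"offset": [0, 0.008, 0], "twist": -4.4}, {"offset": [0, 0, 0.015], "twist": 0}, {"offset": [0, 0, 0.015], "twist": 0}, {"offset": [0, 0, 0.015], "twist": 0}, {"offset": [0, 0, 0.015], "twist": 0}, {"offset": [0, 0, 0.01], "twist": 0}, {"offset": [0, 0, 0.01], "twist": 0}, {"offset": [0, 0, 0], "twist": 0}]}}

```text
time_s: 10.25
position: [480.1, -166.2, 15.1]
tool_rot: [[0.997, -0.071, -0.002], [-0.071, -0.997, 0.001], [-0.002, -0.0, -1.0]]
ft_force: [-0.2, 0.5, -0.6]
grip_width: 50.2
grasp_force: 0.0
```

```bash
python3 - <<'E'
from h import *
p=env.grab_frame('wrist');q=env.grab_frame('scene')
cv2.imwrite('pics/w6.png',np.hstack([cv2.resize(p['img'],(400,300)),cv2.resize(q['img'][130:310,180:420],(400,300),interpolation=cv2.INTER_CUBIC)]))
E
```

```text
(no output)
```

View pics/w6.png

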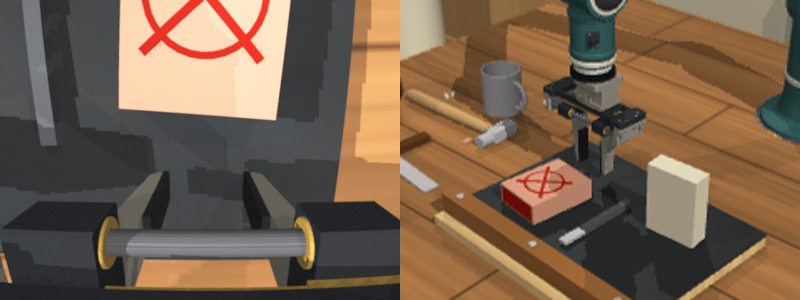

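The reported z is 15, below mat level, with no contact force, which confirms the tip offset. The fingers are behind the foot end, so I push.

Request:
{"api": "jog_arm", "payload": {"targets": [{"offset": [0.01, 0, 0], "twist": 0}, {"offset": [0.01, 0, 0], "twist": 0}, {"offset": [0.005, 0, 0], "twist": 0}, {"offset": [0.004, 0, 0], "twist": 0}, {"offset": [0.004, 0, 0], "twist": 0}, {"offset": [0.004, 0, 0], "twist": 0}, {"offset": [0.004, 0, 0], "twist": 0}, {"offset": [0.004, 0, 0], "twist": 0}, {"offset": [0.004, 0, 0], "twist": 0}, {"offset": [0.004, 0, 0], "twist": 0}]}}

```text
time_s: 11.35
position: [529.9, -171.6, 15.6]
tool_rot: [[0.997, -0.074, -0.008], [-0.074, -0.997, -0.0], [-0.008, 0.001, -1.0]]
ft_force: [-6.8, -1.0, 3.8]
grip_width: 50.1
grasp_force: 3.7
```

Request:
{"api": "jog_arm", "payload": {"targets": [{"offset": [0.004, 0, 0], "twist": 0}, {"offset": [0.004, 0, 0], "twist": 0}, {"offset": [0.004, 0, 0], "twist": 0}, {"offset": [0.004, 0, 0], "twist": 0}, {"offset": [0.004, 0, 0], "twist": 0}]}}

```text
time_s: 11.85
position: [549.5, -171.8, 15.6]
tool_rot: [[0.997, -0.072, -0.009], [-0.072, -0.997, 0.001], [-0.009, -0.0, -1.0]]
ft_force: [-9.2, -0.2, 6.6]
grip_width: 49.8
grasp_force: 4.7
```

```bash
python3 - <<'E'
from h import *
q=env.grab_frame('scene');p=env.grab_frame('wrist')
cv2.imwrite('pics/w7.png',np.hstack([cv2.resize(p['img'],(400,300)),cv2.resize(q['img'][130:310,180:420],(400,300),interpolation=cv2.INTER_CUBIC)]))
for w in(q,env.grab_frame('top')):print([(n,np.round(d['location']).tolist(),round(d['score'],2)) for n in('pink_blank_center','pink_blank_head','stop_face') for d in env.mark_of(w,n)[:1]])
E
```

```text
[('pink_blank_head', [678.0, -176.0, 39.0], 0.61), ('stop_face', [705.0, -73.0, 46.0], 0.97)]
[('pink_blank_center', [619.0, -172.0, 42.0], 0.56), ('pink_blank_head', [681.0, -174.0, 44.0], 0.51), ('stop_face', [707.0, -74.0, 40.0], 0.81)]
```

View pics/w7.png

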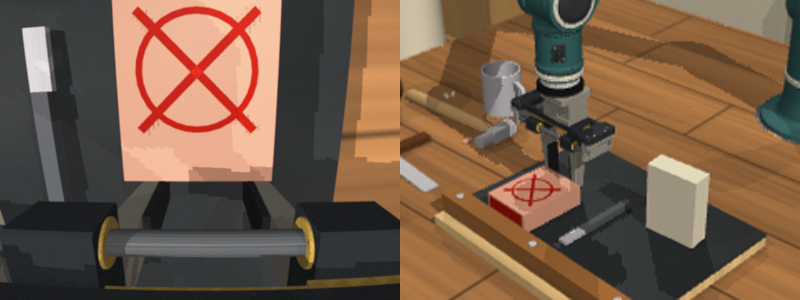

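The block is square to the fingers, with about 18 mm left to the batten. I keep pushing in smaller steps.

Request:
{"api": "jog_arm", "payload": {"targets": [{"offset": [0.003, 0, 0], "twist": 0}, {"offset": [0.003, 0, 0], "twist": 0}, {"offset": [0.003, 0, 0], "twist": 0}, {"offset": [0.003, 0, 0], "twist": 0}, {"offset": [0.001, 0, 0], "twist": 0}, {"offset": [0.001, 0, 0], "twist": 0}]}}

```text
time_s: 12.9
position: [563.4, -172.6, 15.5]
tool_rot: [[0.997, -0.072, -0.009], [-0.072, -0.997, 0.001], [-0.009, -0.0, -1.0]]
ft_force: [-10.0, 0.6, 7.0]
grip_width: 50.3
grasp_force: 4.8
```

Request:
{"api": "jog_arm", "payload": {"targets": [{"offset": [0.001, 0, 0], "twist": 0}, {"offset": [0.001, 0, 0], "twist": 0}]}}

```text
time_s: 13.1
position: [565.5, -172.8, 15.5]
tool_rot: [[0.997, -0.072, -0.008], [-0.072, -0.997, 0.001], [-0.008, -0.0, -1.0]]
ft_force: [-8.7, 0.5, 5.6]
grip_width: 50.2
grasp_force: 4.5
```

Request:
{"api": "jog_arm", "payload": {"targets": [{"offset": [0.001, 0, 0], "twist": 0}, {"offset": [0.001, 0, 0], "twist": 0}]}}

```text
time_s: 13.3
position: [566.0, -172.8, 15.5]
tool_rot: [[0.997, -0.072, -0.012], [-0.072, -0.997, 0.001], [-0.012, -0.0, -1.0]]
ft_force: [-14.5, 1.7, 12.3]
grip_width: 49.9
grasp_force: 7.2
```

Request:
{"api": "jog_arm", "payload": {"targets": [{"offset": [0.001, 0, 0], "twist": 0}, {"offset": [0, 0, 0], "twist": 0}]}}

```text
time_s: 13.5
position: [565.9, -172.8, 15.5]
tool_rot: [[0.997, -0.072, -0.014], [-0.072, -0.997, 0.001], [-0.014, -0.0, -1.0]]
ft_force: [-15.0, 1.5, 12.7]
grip_width: 49.7
grasp_force: 7.7
```

Request:
{"api": "jog_arm", "payload": {"targets": [{"offset": [0.001, 0, 0], "twist": 0}, {"offset": [0, 0, 0], "twist": 0}, {"offset": [0, 0, 0], "twist": 0}]}}

```text
time_s: 13.8
position: [565.9, -172.8, 15.4]
tool_rot: [[0.997, -0.072, -0.015], [-0.072, -0.997, 0.002], [-0.016, -0.0, -1.0]]
ft_force: [-17.8, 1.9, 15.6]
grip_width: 49.8
grasp_force: 8.8
```

```bash
python3 - <<'E'
from h import *
q=env.grab_frame('scene');p=env.grab_frame('top')
cv2.imwrite('pics/w8.png',np.hstack([cv2.resize(p['img'][170:290,270:430],(400,300),interpolation=cv2.INTER_CUBIC),cv2.resize(q['img'][190:280,200:320],(400,300),interpolation=cv2.INTER_CUBIC)]))
for w in(q,p):print([(n,np.round(d['location']).tolist(),round(d['score'],2)) for n in('pink_blank_center','pink_blank_head','stop_face') for d in env.mark_of(w,n)[:1]])
E
```

```text
[('pink_blank_center', [638.0, -177.0, 39.0], 0.76), ('pink_blank_head', [696.0, -178.0, 44.0], 0.67), ('stop_face', [705.0, -70.0, 44.0], 0.84)]
[('pink_blank_center', [635.0, -176.0, 43.0], 0.41), ('pink_blank_head', [697.0, -174.0, 43.0], 0.41), ('stop_face', [704.0, -74.0, 42.0], 0.96)]
```

View pics/w8.png

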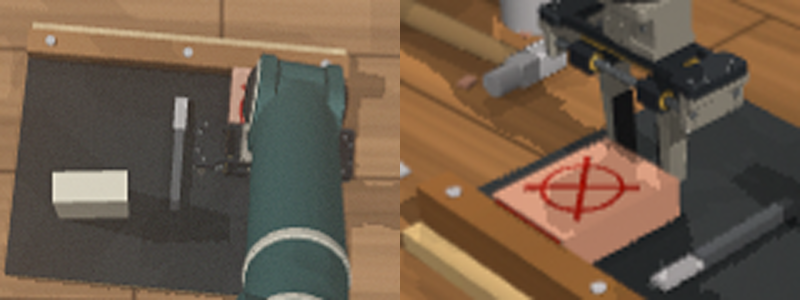

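The block is stalled against the batten: the position no longer changes and the force is rising. I back off and inspect the seam.

Request:
{"api": "jog_arm", "payload": {"targets": [{"offset": [-0.005, 0, 0], "twist": 0}, {"offset": [-0.01, 0, 0], "twist": 0}, {"offset": [-0.015, 0, 0], "twist": 0}, {"offset": [0, 0, -0.03], "twist": 0}, {"offset": [0, 0, -0.03], "twist": 0}, {"offset": [0.015, 0, -0.03], "twist": 0}, {"offset": [0.02, 0, -0.03], "twist": 0}, {"offset": [0.02, 0, 0], "twist": 0}, {"offset": [0.02, 0, 0], "twist": 0}, {"offset": [0, 0, 0], "twist": 0}]}}

```text
time_s: 15.2
position: [620.7, -176.0, 136.4]
tool_rot: [[0.998, -0.071, 0.003], [-0.071, -0.998, 0.0], [0.003, -0.0, -1.0]]
ft_force: [0.4, 0.5, -0.5]
grip_width: 50.0
grasp_force: 0.0
```

```bash
python3 - <<'E'
from h import *
s=env.sense();p=env.grab_frame('wrist');print(s['ft_force'],s['position'])
T=np.array(p['tool_from_camera']);R=np.array(s['tool_rot']);P=np.array(s['position'])
Rw=R@T[:3,:3];c=R@T[:3,3]+P;p['R']=Rw.T;p['t']=-Rw.T@c
cv2.imwrite('pics/w9.png',p['img'])
E
```

```text
[ 0.37667934  0.50659821 -0.46521943] [ 620.67853648 -175.98152168  136.37412242]
```

View pics/w9.png

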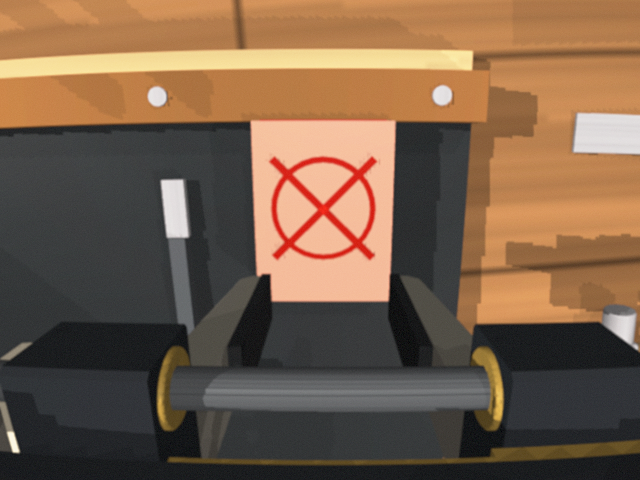

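The wrist view shows the head end against the batten along its full width. The seam runs from (250,121) to (396,121) with no gap. The marked face is up, the chisel has not moved, and the fingers are clear, so I hand in.

```bash
python3 -c "
from rig import env
print(env.finish_job())"
```

```text
the job is handed in; nothing more can be done
None
```

The pink block lies marked face up with its red head end flush against the stop batten, nothing else was moved, and the job was handed in at about 15 s.

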